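# Shut down the preheater and cool the boards

## Task

The boards are hot enough. First turn the preheater's red knob fully anticlockwise to its off stop; then lift the board carrier by its black grip off the hot plate and set it down, without dropping it, flat, centred and square on the grille of the blue cooler (its grip along the grille bars). Then push the cooler's yellow switch lever right over, away from the dial, to start the fan, and last turn the grey speed dial until its white pointer stands at the red mark; let go of everything and leave the spool, the pin tub and the brush where they are.

Things in the scene. Friction and masses are not known exactly. Their poses are not given: they have to be found in the camera images.
- heat_knob (a joint): Angle of the preheater's red knob, rad: 0 at the off stop (fully anticlockwise seen from above), growing clockwise to a stop at 4.7. It starts 0.8 to 1.9 from off, stays where it is left, and needs about 0.05 N m. Off is fully home against the stop (within 0.06).
- heat_knob_grip (a point): Point on the vertical axis of the red knob, at the height to grip it. The knob is an upright bar 57 mm long, 14 mm wide, on a round skirt of radius 30 mm; the bar's top lies 7 mm above this point and the skirt's top 23 mm below it. This frame turns with the knob: x runs along the bar (grip it across, along y), z up; the white pointer line on the bar's top points to -x.
- heater: The preheater: a black box 220 (x) x 300 (y) x 60 mm high, origin under its centre, fixed to the bench; x points away from the robot, y to the robot's left. Either left or right of the cooler. The hot plate is at its right (-y), the red knob at its left (+y); a blue dot marks off on the knob's scale.
- hot_plate (a point): Centre of the top face of the preheater's square steel hot plate, 160 x 160 mm, 70 mm above the bench.
- carrier_grip (a point): Centre of the black upright grip of the loose board carrier, at the height to grip it. The carrier is an aluminium plate 130 (x) x 110 (y) x 6 mm with four round green boards; the grip is a fin 80 mm long (x), 14 mm thick (y), rising from the plate to 22 mm above this point. The point lies 38 mm above the carrier's underside. z up. Mass 0.3 to 0.55 kg, starts on the hot plate.
- carrier: The same loose board carrier; origin at the centre of its underside, axes as for its grip.
- cooler: The cooler: a blue box 220 (x) x 300 (y) x 60 mm high, origin under its centre, fixed to the bench; x points away from the robot, y to the robot's left. The fan grille is at its right (-y); at its left (+y) are the grey speed dial (nearer the robot) and, 110 mm beyond it in x, the switch lever.
- grille (a point): Centre of the top face of the cooler's aluminium grille, 160 x 160 mm, bars along x, 70 mm above the bench: a flat rest without rim. x and y along its sides, z up. The carrier belongs here, centred within 20 mm, with its grip along the bars (within 0.2 rad, either way round).
- fan_switch (a joint): Angle of the yellow-tipped switch lever, rad: 0 = off, leaning towards the dial (the cooler's -x); 1.0 = on, leaning to +x, at its stop. Stays where it is left; on counts above 0.85.
- fan_switch_tip (a point): Centre of the lever's yellow ball, radius 13 mm. The ball is 60 mm from the lever's pivot, which lies 22 mm above the cooler's top. In going from off to on the ball travels 58 mm along the cooler's +x, rising 7 mm half-way, where its top is 95 mm above the cooler (carry things over it with room to spare: it tips easily). Pushed sideways it moves with under 3 N.
- fan_dial (a joint): Angle of the grey speed dial, rad, growing clockwise seen from above; turns freely without stops, stays where it is left, needs about 0.05 N m. It starts 0.35 to 1.45 short of the red mark, to be turned clockwise.
- fan_dial_grip (a point): Point on the vertical axis of the grey dial, at the height to grip it. The dial is an upright bar 60 mm long, 14 mm wide, on a round skirt of radius 34 mm; the bar's top lies 7 mm above this point, the skirt's top 23 mm below. This frame turns with the dial: x runs along the bar (grip it across, along y), z up; the white pointer line points to -x.
- fan_dial_pointer (a point): Point of the dial's white pointer, at the skirt's rim, 36 mm from the axis; turns with the dial.
- set_mark_tip (a point): Inner tip of the red mark beside the dial, 36 mm from the dial's axis, at the pointer's height; fixed during the job. The dial is set when its pointer is within 5 mm of it (8 degrees).
- spool: Bystander: green spool with grey winding, diameter 64 mm, 50 mm high, standing; origin under its centre. Not to be moved.
- pin_tub: Bystander: white open tub, diameter 90 mm, 50 mm high; origin under its centre. Not to be moved.
- brush: Bystander: brush with wooden handle lying on the bench between robot and units, along x, under 30 mm high; not to be moved.

How it is judged:
On the way, in this order (a step that is already met when the one before it is completed fails the run):
1. the preheater knob is at its off stop (value of joint heat_knob below 0.06 rad), for 0.2 s.
2. the carrier stands free on the grille, centred and square (horizontal distance between carrier_grip and grille below 0.02 m and z of carrier_grip in the frame of grille between 0.034 and 0.042 m and angle between the x axis of carrier_grip and the x axis of grille, either way round below 0.2 rad and angle between carrier_grip's own z axis and vertical below 0.05 rad and linear speed of carrier below 0.02 m/s and contact force between the fingers and carrier below 0.1 N), for 0.2 s.
3. the fan switch is on (value of joint fan_switch above 0.85 rad), for 0.1 s.
4. the speed dial points to the red mark and is released (distance between fan_dial_pointer and set_mark_tip below 0.005 m and contact force between the fingers and anything else below 0.1 N), for 0.2 s.
At the end, for the whole second after the job is handed in: The red knob is within 0.06 rad of its off stop; the carrier rests flat and free on the grille within 20 mm of its centre and 0.2 rad of square; the switch lever is over (above 0.85 rad); the dial's pointer is within 5 mm of the red mark's tip; everything is released (all of step 2 and all of step 4 and value of joint heat_knob below 0.06 rad and value of joint fan_switch above 0.85 rad); the robot touches nothing.
It fails at once if the spool is moved by more than 30 mm (distance of spool from where it was at the start of the episode above 0.03 m).
It fails at once if the pin tub is moved by more than 30 mm (distance of pin_tub from where it was at the start of the episode above 0.03 m).
It fails at once if the brush is moved by more than 30 mm (distance of brush from where it was at the start of the episode above 0.03 m).
It fails at once if the carrier is dropped (falls free faster than 0.5 m/s) (linear speed of carrier above 0.5 m/s and contact force between the fingers and carrier below 0.1 N).
It also fails if it takes over 72 s, if anything falls off the work surface, if the arm or the gripper's body presses on something with over 40 N, if the wrist force passes 120 N, or if a joint passes its speed limit or range.

## Robot

A 6-joint arm with a two-finger parallel gripper is mounted at the origin on the work surface. World frame = base frame: x ahead of the robot, y to its left, z up, the work surface at z = 0. Lengths are in m, angles in rad, forces in N, time in s.
With the tool pointing down it reaches from about 0.35 to 0.775 m from the base axis. Payload 5.5 kg.
Tool frame: the origin (TCP) lies at the very end of the fingers, on their centre line; the grasp point (between the pads) lies 19 mm behind it; z points along the fingers, y is the line along which they close (so a half turn about z gives the same grasp; the last joint's range is limited). The gripper opens to 85 mm and grips with 20 to 120 N. Pads are 22 mm wide; open, the fingers measure 114 mm over their backs; the gripper's body (76 mm by 85 mm) begins 54 mm behind the grasp point. The pads swing forward as they close: fully open they stand 13 mm farther back than shut.
Start: joints at [-1.435, 0.313, 0.046, 1.304, 0, 1.431], TCP at [0.157, -0.553, 0.231] pointing down, gripper open.
Joint ranges: [-2.76, 2.76], [-0.86, 1.69], [-1.03, 1.26], [-2.2, 2.34], [-1.47, 1.5], [-3.14, 3.14]. Speed limits (rad/s): [2.57, 2.57, 3.14, 3.14, 3.14, 3.14].

## Interface

Orientations are given as a unit quaternion [w, x, y, z].
In Python, from workcell import env, read_camera, get_calibration gives the robot as it stands.
- The arm moves only by the tool jog_arm, never from a script. Its argument "motion" is one flat list of numbers, 7 for each row, row after row: the shift along the tool's x, y, z as a fraction of full scale, then the turn, a rotation vector about the tool's x, y, z as a fraction of full scale, then the opening, from 0 (shut) to 1 (fully open). In form: [x, y, z, wx, wy, wz, grip, x, y, z, wx, wy, wz, grip, ...]. A call has 1 to 12 rows; each row is the pose to reach, as a shift and turn from the pose commanded when the call began, along the tool's axes at that moment; what a row does not reach only later rows make up. Full scale, the value 1, is 0.2 m for a shift and 90 degrees for a turn. A row lasts 1/8 s, in which the tool goes at most 62.5 mm and 10.7 degrees, less where a joint would pass 70% of its speed; a pose out of reach is approached as far as the arm can. A call with a number of a shift or a turn outside -1 to 1 is refused whole. A call with a gripper value outside its range is refused whole. The fingers move at their own pace and stop on an object; "newtons" is the grip in N (left out, the last holds). Time passes only in rows, so rows that repeat a pose let the fingers close. It gives the time, the measured TCP pose, the force, the opening and the grip force at its end, in the units of the state.
- env.get_state(): the state, without advancing time (a new reading comes with each control period).
- read_camera(name): name is "scene" or "top" or "wrist"; returns the picture (420x560x3 uint8, red, green, blue); there is no depth.
- get_calibration(name): a dict with "fx", "fy", "cx", "cy" (pixels), "dist" ([k1, k2, p1, p2, k3] as OpenCV has them; the pictures are not rectified), "world_from_camera" (4x4, takes a point from camera to world coordinates). Camera axes: x right, y down, z forward; pixel columns grow to the right and rows downward; lengths in m; the calibration is good to about 2 mm. A picture is of the moment at which its call begins: read the wrist's pose just before it. get_calibration takes no time and is no camera call; for the wrist camera it gives the pose at the moment of the call.
- env.hand_in(): hands the job in; it is judged then, once.
The state is a dict: "clock": time; "joint_pos": joint angles; "qvel": joint speeds; "tau": joint torques, N m; "tcp_pos": TCP position; "orientation": TCP orientation; "wrist_force": force on the tool from outside, world axes, zero at the start; "ft_torque": the same for the moment, N m; "finger_gap": finger opening in m; "grip_force": force on a finger pad.
Only numpy, scipy, OpenCV 4.12 (cv2) and the standard library are available. Lean on these libraries where they do the work, as an engineer would, in place of code of your own. Each camera call takes 0.05 s, during which the arm holds its last target. There are 200 camera calls.

## Working session

There is one attempt and no reset: what is moved stays moved. The work goes in short steps, Python scripts to look and compute and a tool call to move; the robot and the scene stay as the last step left them, time stands still between calls to the robot, and variables do not carry over. Pictures are saved under pics/ and viewed, at most 10 in all, crops included, and the job is handed in when it is done.

Besides the shell and the picture viewer there is one more tool, called after "Emit:" as name(argument=value, ...) on one line, values as JSON. jog_arm: Moves the arm, as the interface text tells. Shift numbers are shares of 0.2 m and turn numbers shares of 90 degrees, none past 1 either way. Its arguments: {"type":"object","properties":{"motion":{"type":"array","items":{"type":"number"}},"newtons":{"type":"number"}},"required":["motion"]}

```bash
ls; mkdir -p pics; cat > h.py <<'E'
import numpy as np, cv2
from workcell import env, read_camera, get_calibration
from scipy.spatial.transform import Rotation as R
def snap(n,f):
    c=get_calibration(n); im=read_camera(n); cv2.imwrite(f'pics/{f}.png',im[:,:,::-1]); np.savez(f'pics/{f}.npz',im=im,T=np.array(c['world_from_camera']),K=np.array([[c['fx'],0,c['cx']],[0,c['fy'],c['cy']],[0,0,1.]]),d=np.array(c['dist'],float)); return im
def px2w(f,uv,z):
    q=np.load(f'pics/{f}.npz'); uv=np.array(uv,float).reshape(-1,1,2)
    r=cv2.undistortPoints(uv,q['K'],q['d']).reshape(-1,2); r=np.c_[r,np.ones(len(r))]@q['T'][:3,:3].T; o=q['T'][:3,3]
    return o+r*((np.asarray(z)-o[2])/r[:,2])[:,None]
def w2px(f,P):
    q=np.load(f'pics/{f}.npz'); Ti=np.linalg.inv(q['T'])
    return cv2.projectPoints(np.array(P,float).reshape(-1,1,3),cv2.Rodrigues(Ti[:3,:3])[0],Ti[:3,3],q['K'],q['d'])[0].reshape(-1,2)
def rel(p,yaw=None):
    "fractions (tool axes) to take TCP to p; optional world yaw of tool y axis"
    s=env.get_state(); q=s['orientation']; r=R.from_quat(np.r_[q[1:],q[0]])
    print('d',np.round(r.inv().apply(np.array(p)-s['tcp_pos'])/0.2,4))
    y=r.as_matrix()[:,1]; a=np.arctan2(y[1],y[0]); print('tool y yaw deg',np.degrees(a),'z',r.as_matrix()[:,2].round(4))
    if yaw is not None:
        w=(yaw-a+np.pi/2)%np.pi-np.pi/2; print('wz (tool down) frac',-w/(np.pi/2))
E
python3 - <<'E'
from h import *
a=snap('scene','s0');b=snap('top','t0')
print(env.get_state())
for n in('scene','top'):print(get_calibration(n)['world_from_camera'])
E
```

```text
pics
{'clock': 0.1, 'joint_pos': array([-1.43461155e+00,  3.13980889e-01,  4.50892776e-02,  1.30360612e+00,
        9.20990100e-06,  1.43119177e+00]), 'qvel': array([ 0.0003217 , -0.00105549,  0.00279875, -0.00142172,  0.0010844 ,
       -0.00096144]), 'tau': array([ 2.77168714e-03, -4.81724632e+01,  2.99244493e+01,  1.26869272e-02,
       -2.39706715e-04, -2.02665362e-06]), 'tcp_pos': array([ 0.15650421, -0.55281432,  0.23046507]), 'orientation': array([-8.50692104e-04,  9.90507228e-01,  1.37458023e-01,  6.05954605e-06]), 'wrist_force': array([-0.09818599,  0.23629876,  0.0318577 ]), 'ft_torque': array([0.02307397, 0.05028986, 0.00913548]), 'grip_force': 0.0, 'finger_gap': 0.08503408048914447}
[[ 0.25322679  0.63455911 -0.73021293  1.17471826]
 [ 0.96739827 -0.16290293  0.19391552 -0.16498343]
 [ 0.00409703 -0.75551133 -0.65512277  0.71857764]
 [ 0.          0.          0.          1.        ]]
[[ 0.00719159 -0.99856209  0.05312278  0.46977266]
 [-0.99995587 -0.0068602   0.00641787  0.01539022]
 [-0.00604421 -0.05316659 -0.99856736  0.94288239]
 [ 0.          0.          0.          1.        ]]
```

View pics/t0.png

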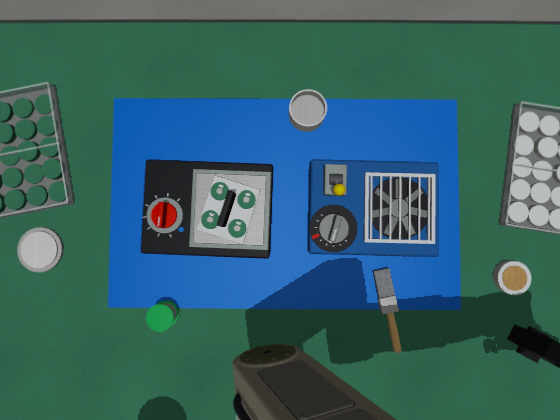

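View pics/s0.png

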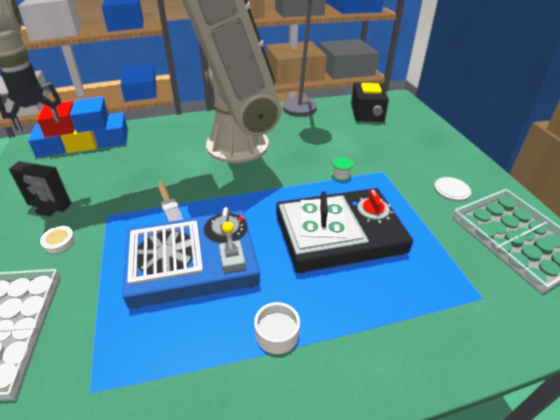

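The top view shows the heater on the left (knob about 164,215; carrier grip 227,208) and the cooler on the right (grille 400,208; dial 333,229; yellow ball 339,189). The tub is at 308,110, the spool at 161,316 and the brush at about 388,305. I'll zoom in for the angles.

```bash
python3 - <<'E'
from h import *
im=cv2.imread('pics/t0.png'); a=cv2.resize(im[155:260,140:275],None,fx=5.6,fy=5.6,interpolation=cv2.INTER_CUBIC)[:,:756]; 
b=im[155:260,305:440]
o=np.vstack([cv2.resize(x,(385*1,300)) for x in ()]) if 0 else np.hstack([cv2.resize(im[155:260,140:240],(400,420),interpolation=cv2.INTER_CUBIC),cv2.resize(im[155:260,305:405],(400,420),interpolation=cv2.INTER_CUBIC)])
cv2.imwrite('pics/z0.png',o)
# bodies
hc=px2w('t0',[[145,160],[273,165],[270,257],[141,254]],[.06]*4); print(hc.round(3))
cc=px2w('t0',[[310,160],[438,162],[438,256],[308,255]],[.06]*4); print(cc.round(3))
print(px2w('t0',[[164,215],[227,208],[400,208],[333,229],[339,189],[161,316],[308,110]],[.1,.13,.07,.1,.13,.05,.05]).round(3))
E
```

```text
[[0.633 0.325 0.06 ]
 [0.623 0.026 0.06 ]
 [0.41  0.031 0.06 ]
 [0.414 0.328 0.06 ]]
[[ 0.635 -0.06   0.06 ]
 [ 0.632 -0.357  0.06 ]
 [ 0.415 -0.354  0.06 ]
 [ 0.415 -0.056  0.06 ]]
[[ 0.503  0.265  0.1  ]
 [ 0.518  0.122  0.13 ]
 [ 0.524 -0.265  0.07 ]
 [ 0.475 -0.107  0.1  ]
 [ 0.56  -0.116  0.13 ]
 [ 0.272  0.282  0.05 ]
 [ 0.756 -0.056  0.05 ]]
```

View pics/z0.png

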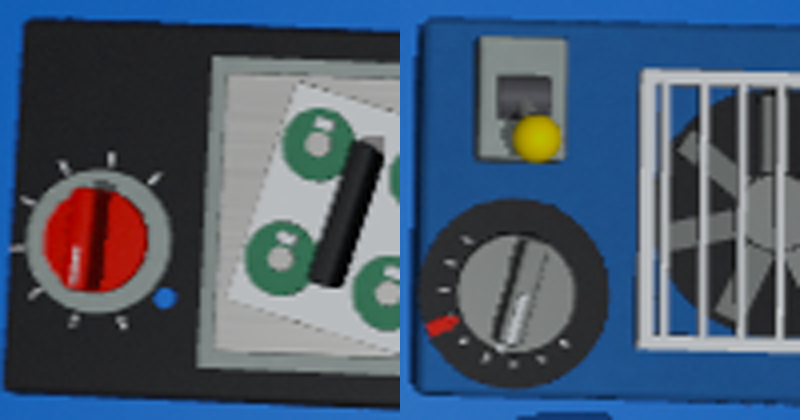

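The carrier is turned about -18°. The knob pointer is about 54° clockwise of the blue dot. The dial pointer (lower left, about 505,345 in the zoom) is about 45° short of the red mark. I'll move towards the knob.

Emit:
jog_arm(motion=[1,-1,0,0,0,0.231,1,1,-1,0,0,0,0.231,1,1,-1,0,0,0,0.231,1,1,-1,0,0,0,0.231,1,1,-1,0,0,0,0.231,1])

```text
clock: 0.72
tcp_pos: [0.2951, -0.3035, 0.2311]
orientation: [-0.0, 0.999, -0.042, -0.0]
wrist_force: [-0.5, -0.7, 0.2]
finger_gap: 0.0857
grip_force: 0.0
```

Emit:
jog_arm(motion=[0.45,-1,0,0,0,0,1,0.45,-1,0,0,0,0,1,0.45,-1,0,0,0,0,1,0.45,-1,0,0,0,0,1])

```text
clock: 1.23
tcp_pos: [0.4021, -0.1123, 0.2311]
orientation: [-0.0, 0.999, -0.042, -0.0]
wrist_force: [0.0, -0.7, 0.2]
finger_gap: 0.0854
grip_force: 0.0
```

Emit:
jog_arm(motion=[0.45,-1,0,0,0,0,1,0.45,-1,0,0,0,0,1,0.45,-1,0,0,0,0,1,0.45,-1,0,0,0,0,1])

```text
clock: 1.72
tcp_pos: [0.5081, 0.0584, 0.2307]
orientation: [-0.009, 1.0, -0.026, -0.0]
wrist_force: [0.8, -0.6, 0.4]
finger_gap: 0.0852
grip_force: 0.0
```

```bash
python3 - <<'E'
from h import *
s=env.get_state();print(s['tcp_pos'],s['joint_pos'].round(2),s['clock'])
rel([.503,.265,.2],np.radians(85))
E
```

```text
[0.5080563  0.05836137 0.23071405] [-0.05  0.19 -0.12  1.26  0.02  3.14] 1.725
d [-0.0784 -1.0277  0.1714]
tool y yaw deg -92.96081364909827 z [-1.000e-04  1.730e-02 -9.999e-01]
wz (tool down) frac 0.022657626121130064
```

Joint 6 is at its limit, so I'll take the half-turn flip on the way.

Emit:
jog_arm(motion=[-0.08,-1,0.15,0,0,-1,1,-0.08,-1,0.15,0,0,-1,1,-0.08,-1,0.15,0,0,-1,1,-0.08,-1,0.15,0,0,-1,1,-0.08,-1,0.15,0,0,-1,1,-0.08,-1,0.15,0,0,-1,1,-0.08,-1,0.15,0,0,-1,1,-0.08,-1,0.15,0,0,-1,1,-0.08,-1,0.15,0,0,-1,1])

```text
clock: 2.85
tcp_pos: [0.503, 0.2554, 0.2042]
orientation: [-0.006, 0.727, 0.687, 0.005]
wrist_force: [-0.1, -0.0, -0.1]
finger_gap: 0.0853
grip_force: 0.0
```

Emit:
jog_arm(motion=[0,0,0,0,0,-0.98,1,0,0,0,0,0,-0.98,1,0,0,0,0,0,-0.98,1,0,0,0,0,0,-0.98,1,0,0,0,0,0,-0.98,1,0,0,0,0,0,-0.98,1,0,0,0,0,0,-0.98,1,0,0,0,0,0,-0.98,1,0,0,0,0,0,-0.98,1])

```text
clock: 3.98
tcp_pos: [0.503, 0.2554, 0.2042]
orientation: [-0.0, 0.044, 0.999, 0.008]
wrist_force: [-0.4, 0.8, 0.5]
finger_gap: 0.0852
grip_force: 0.0
```

```bash
python3 - <<'E'
from h import *
s=env.get_state();print(s['tcp_pos'],s['joint_pos'].round(2),s['clock'])
rel([.503,.265,.2],np.radians(85))
snap('wrist','w1'); print(get_calibration('wrist')['world_from_camera'])
print(w2px('w1',[[.503,.265,.1],[.503,.265,.06]]))
E
```

```text
[0.50296859 0.25535544 0.20420382] [ 0.32  0.3  -0.04  1.23  0.02  0.41] 3.975
d [0.0041 0.0477 0.0218]
tool y yaw deg 84.92803755019615 z [-3.000e-04  1.600e-02 -9.999e-01]
wz (tool down) frac -0.0007995827755984162
[[ 0.08803647  0.94838164  0.30466679  0.4248416 ]
 [ 0.99599244 -0.08864866 -0.01185198  0.26092072]
 [ 0.0157681   0.30448923 -0.95238526  0.34747648]
 [ 0.          0.          0.          1.        ]]
[[291.25222468 206.13154186]
 [289.31436567 192.25681185]]
```

View pics/w1.png

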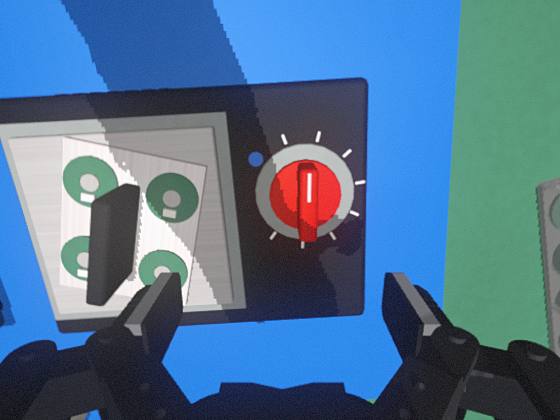

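The wrist view shows the knob's skirt centred near (305,192) and about 97 px wide, with the bar's top centred near (308,205). The pointer faces up (-x) and the blue off dot is at (255,159).

```bash
python3 - <<'E'
from h import *
q=np.load('pics/w1.npz');print(q['K'][0,0], q['K'][0,0]*.06/97)
for z in(.06,.07,.075,.08): print(z,px2w('w1',[[305,192]],z).round(4),px2w('t0',[[164.5,215]],z).round(4), np.linalg.norm(np.diff(px2w('w1',[[256,192],[354,192]],z),axis=0)))
for z in(.1,.105,.11): print(z,px2w('w1',[[308,205],[309,170],[308,240]],z).round(4).tolist())
a=px2w('w1',[[255,159],[305,192]],[.06,.072]);print(a, np.degrees(np.arctan2(*(a[0]-a[1])[[1,0]])))
E
```

```text
345.5958015646787 0.21377059890598682
0.06 [[0.504  0.2785 0.06  ]] [[0.5046 0.2759 0.06  ]] 0.08447344383160968
0.07 [[0.5013 0.2779 0.07  ]] [[0.5042 0.273  0.07  ]] 0.08153494565417388
0.075 [[0.4999 0.2776 0.075 ]] [[0.504  0.2715 0.075 ]] 0.08006569656545591
0.08 [[0.4985 0.2773 0.08  ]] [[0.5038 0.27   0.08  ]] 0.078596447476738
0.1 [[0.5033, 0.2776, 0.1], [0.4768, 0.2801, 0.1], [0.5316, 0.2757, 0.1]]
0.105 [[0.5017, 0.2773, 0.105], [0.4757, 0.2797, 0.105], [0.5295, 0.2754, 0.105]]
0.11 [[0.5001, 0.2769, 0.11], [0.4747, 0.2793, 0.11], [0.5273, 0.2751, 0.11]]
[[0.47175817 0.23883212 0.06      ]
 [0.50071758 0.27774366 0.072     ]] -126.65798759478653
```

```bash
python3 - <<'E'
from h import *
rel([.502,.277,.083],np.radians(85.3))
E
```

```text
d [0.0135 0.0976 0.6077]
tool y yaw deg 84.93885282168375 z [-2.000e-04  1.600e-02 -9.999e-01]
wz (tool down) frac -0.004012746425736028
```

Emit:
jog_arm(motion=[0.0135,0.098,0.3,0.01,0,0,1,0.0135,0.098,0.5,0.01,0,0,1,0.0135,0.098,0.607,0.01,0,0,1,0.0135,0.098,0.607,0.01,0,0,0,0.0135,0.098,0.607,0.01,0,0,0,0.0135,0.098,0.607,0.01,0,0,0,0.0135,0.098,0.607,0.01,0,0,0,0.0135,0.098,0.607,0.01,0,0,0], newtons=40)

```text
clock: 5.03
tcp_pos: [0.5028, 0.277, 0.085]
orientation: [0.001, 0.045, 0.999, -0.001]
wrist_force: [-1.0, -5.5, 5.7]
finger_gap: 0.0132
grip_force: 42.0
```

```bash
python3 - <<'E'
from h import *
s=env.get_state();print(s)
rel([.502,.277,.083],np.radians(85.3))
E
```

```text
{'clock': 5.025, 'joint_pos': array([ 0.36482326,  0.39433959, -0.2079321 ,  0.96772409, -0.00217542,
        0.45455614]), 'qvel': array([-0.00236446, -0.00079781, -0.00086014, -0.00120134,  0.00123561,
       -0.00113468]), 'tau': array([ 2.86134951e+00, -4.66496909e+01,  2.65110862e+01, -1.17498390e+00,
        1.50387883e+00,  4.55706369e-02]), 'tcp_pos': array([0.50278179, 0.27695909, 0.08503519]), 'orientation': array([ 8.00409773e-04,  4.48517919e-02,  9.98992980e-01, -8.38254393e-04]), 'wrist_force': array([-0.96971954, -5.45579512,  5.66975475]), 'ft_torque': array([-1.16501794,  0.14441645,  0.04567075]), 'grip_force': 41.95513308048248, 'finger_gap': 0.013174109228201933}
d [ 0.0039 -0.0001  0.0102]
tool y yaw deg 84.85855810513016 z [ 0.0015 -0.0017 -1.    ]
wz (tool down) frac -0.004904909942998266
```

Gripped, with the gap at 13 mm. I'll turn it anticlockwise, raised slightly.

Emit:
jog_arm(motion=[0,0,-0.012,0,0,-0.1,0,0,0,-0.012,0,0,-0.2,0,0,0,-0.012,0,0,-0.3,0,0,0,-0.012,0,0,-0.4,0,0,0,-0.012,0,0,-0.5,0,0,0,-0.012,0,0,-0.55,0,0,0,-0.012,0,0,-0.55,0])

```text
clock: 5.9
tcp_pos: [0.5029, 0.2762, 0.0851]
orientation: [-0.001, -0.377, 0.926, -0.002]
wrist_force: [4.9, -5.3, -8.1]
finger_gap: 0.0131
grip_force: 40.7
```

```bash
python3 - <<'E'
from h import *
s=env.get_state();print(s['ft_torque'],s['wrist_force'],s['tcp_pos'],s['finger_gap'])
rel([.502,.277,.083],0)
E
```

```text
[-1.0636085  -0.98716493  0.08434607] [ 4.9196803  -5.25402836 -8.08583872] [0.50285187 0.27621718 0.08514878] 0.013074052918410727
d [0.0003 0.0058 0.0107]
tool y yaw deg 134.35624509228364 z [ 2.0e-04 -3.3e-03 -1.0e+00]
wz (tool down) frac -0.5071528323079595
```

Emit:
jog_arm(motion=[0,0.003,0,0,0,-0.07,0,0,0.003,0,0,0,-0.12,0,0,0.003,0,0,0,-0.17,0,0,0.003,0,0,0,-0.17,0])

```text
clock: 6.4
tcp_pos: [0.5024, 0.2756, 0.0854]
orientation: [-0.001, -0.494, 0.869, -0.002]
wrist_force: [3.5, -8.6, -5.6]
finger_gap: 0.0133
grip_force: 108.0
```

```bash
python3 - <<'E'
from h import *
s=env.get_state();print(s['ft_torque'],s['wrist_force'],s['tcp_pos'],s['finger_gap'])
rel([.502,.277,.083],0)
E
```

```text
[-1.5881074  -0.56527526 -2.55839936] [ 3.48075363 -8.62321221 -5.60335493] [0.50240456 0.27561734 0.08542334] 0.013345539127272455
d [-0.005   0.0053  0.0121]
tool y yaw deg 149.27380815311284 z [-1.0e-04 -4.4e-03 -1.0e+00]
wz (tool down) frac -0.34140213163207955
```

The torque of 2.6 N m shows the knob is at its stop. I'll release, lift, and go over the carrier.

Emit:
jog_arm(motion=[0,0,0,0,0,0.03,0,0,0,0,0,0,0.03,1,0,0,0,0,0,0.03,1,0,0,0,0,0,0.03,1,0,0,0,0,0,0.03,1,0,0,-0.3,0,0,0.03,1,0,0,-0.6,0,0,0.03,1], newtons=40)

```text
clock: 7.28
tcp_pos: [0.5009, 0.2786, 0.2067]
orientation: [-0.001, -0.478, 0.879, 0.001]
wrist_force: [0.3, 0.3, 0.2]
finger_gap: 0.0851
grip_force: 0.0
```

Emit:
jog_arm(motion=[-0.64,-0.45,-0.2,0,0,0.83,1,-0.64,-0.45,-0.2,0,0,0.83,1,-0.64,-0.45,-0.2,0,0,0.83,1,-0.64,-0.45,-0.2,0,0,0.83,1,-0.64,-0.45,-0.2,0,0,0.83,1,-0.64,-0.45,-0.2,0,0,0.83,1,-0.64,-0.45,-0.2,0,0,0.83,1,-0.64,-0.45,-0.2,0,0,0.83,1])

```text
clock: 8.28
tcp_pos: [0.6468, 0.3372, 0.2458]
orientation: [-0.0, 0.153, 0.988, 0.0]
wrist_force: [0.2, -0.1, 0.3]
finger_gap: 0.0853
grip_force: 0.0
```

```bash
python3 - <<'E'
from h import *
s=env.get_state();print(s['tcp_pos'],s['joint_pos'].round(2),s['clock'])
rel([.515,.12,.25],np.radians(72))
snap('wrist','w2'); print(get_calibration('wrist')['world_from_camera'])
E
```

```text
[0.64680364 0.33719022 0.24577117] [0.37 0.65 0.61 1.53 0.   0.68] 8.275
d [ 0.3009 -1.2341 -0.0215]
tool y yaw deg 72.45070432688561 z [-9.e-04  9.e-04 -1.e+00]
wz (tool down) frac 0.005007825854284573
[[ 3.00004261e-01  9.08408410e-01  2.91189978e-01  5.72061599e-01]
 [ 9.53937788e-01 -2.85805027e-01 -9.12040699e-02  3.61533923e-01]
 [ 3.73015504e-04  3.05138734e-01 -9.52307836e-01  3.89044042e-01]
 [ 0.00000000e+00  0.00000000e+00  0.00000000e+00  1.00000000e+00]]
```

View pics/w2.png

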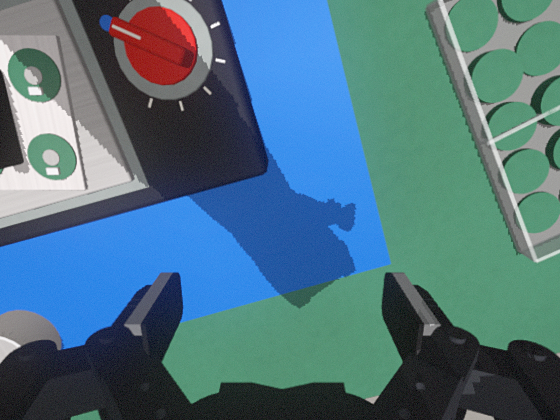

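The knob pointer lies on the blue dot, so it is off. I had the tool x sign wrong and moved the wrong way. Correcting now.

Emit:
jog_arm(motion=[0.3,-1,0,0,0,0,1,0.3,-1,0,0,0,0,1,0.3,-1,0,0,0,0,1,0.3,-1,0,0,0,0,1])

```text
clock: 8.82
tcp_pos: [0.5264, 0.1624, 0.2461]
orientation: [-0.001, 0.153, 0.988, 0.0]
wrist_force: [0.4, 1.3, 0.5]
finger_gap: 0.0857
grip_force: 0.0
```

Emit:
jog_arm(motion=[0,-0.234,0,0,0,0,1,0,-0.234,0,0,0,0,1])

```text
clock: 9.07
tcp_pos: [0.5139, 0.1181, 0.2464]
orientation: [-0.0, 0.154, 0.988, 0.0]
wrist_force: [0.8, 0.2, 0.1]
finger_gap: 0.0852
grip_force: 0.0
```

```bash
python3 - <<'E'
from h import *
s=env.get_state();print(s['tcp_pos'],s['joint_pos'].round(2),s['clock'])
snap('wrist','w3'); rel([.515,.12,.25],np.radians(72))
E
```

```text
[0.51390669 0.11809335 0.24641712] [ 0.07  0.22 -0.05  1.31  0.    0.38] 9.075
d [-0.0006  0.0044 -0.0183]
tool y yaw deg 72.3282276751724 z [ 2.0e-04  1.2e-03 -1.0e+00]
wz (tool down) frac 0.003646974168582238
```

View pics/w3.png

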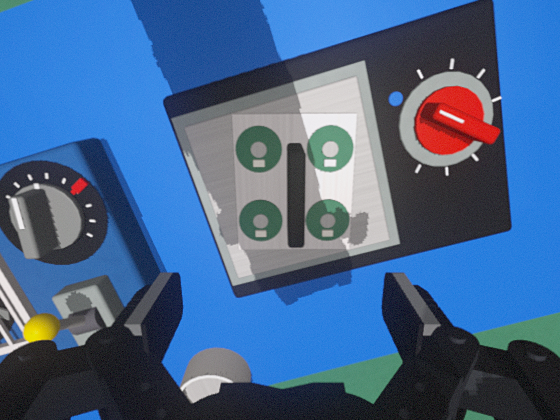

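The carrier's plate corners are at (234,113), (357,113), (349,248) and (243,250), and the fin runs from (296,145) to (296,247). Also visible: ball (41,328), dial skirt centre (52,213), red mark (79,186).

```bash
python3 - <<'E'
from h import *
a=px2w('w3',[[234,113],[357,113],[349,248],[243,250]],.076);print(a.round(4),a.mean(0), np.linalg.norm(a-np.roll(a,-1,0),axis=1))
b=px2w('w3',[[296,247],[296,143]],[.13,.13]);print(b.round(4),b.mean(0),np.linalg.norm(b[0]-b[1]),np.degrees(np.arctan2(*(b[0]-b[1])[[1,0]])))
e=(a[2]+a[3]-a[0]-a[1]);print(np.degrees(np.arctan2(e[1],e[0])))
g=a.mean(0);print(w2px('w3',[[*g[:2],.13],[*g[:2],.108]]))
rel([*g[:2],.089],np.radians(72))
E
```

```text
[[0.4391 0.099  0.076 ]
 [0.4718 0.2014 0.076 ]
 [0.5946 0.163  0.076 ]
 [0.5648 0.0624 0.076 ]] [0.51757865 0.13145256 0.076     ] [0.1075119  0.12871195 0.1049151  0.13095681]
[[0.5538 0.1184 0.13  ]
 [0.4733 0.143  0.13  ]] [0.51354973 0.13074169 0.13      ] 0.08424859912355541 -16.971209318217273
-16.797239699354193
[[298.36175178 201.93559862]
 [297.17051657 194.4275174 ]]
d [0.0044 0.0618 0.7868]
tool y yaw deg 72.3282276751724 z [ 2.0e-04  1.2e-03 -1.0e+00]
wz (tool down) frac 0.003646974168582238
```

Emit:
jog_arm(motion=[0.008,0.062,0.3,0,0,-0.007,1,0.008,0.062,0.6,0,0,-0.007,1,0.008,0.062,0.79,0,0,-0.007,1,0.008,0.062,0.79,0,0,-0.007,1,0.008,0.062,0.79,0,0,-0.007,0,0.008,0.062,0.79,0,0,-0.007,0,0.008,0.062,0.79,0,0,-0.007,0,0.008,0.062,0.79,0,0,-0.007,0,0.008,0.062,0.79,0,0,-0.007,0], newtons=70)

```text
clock: 10.25
tcp_pos: [0.5176, 0.1318, 0.089]
orientation: [0.001, 0.149, 0.989, -0.0]
wrist_force: [-1.4, -2.9, 6.3]
finger_gap: 0.0133
grip_force: 69.7
```

Emit:
jog_arm(motion=[0,0,-0.1,0,0,0,0,0,0,-0.3,0,0,0,0,0,0,-0.5,0,0,0,0,0,0,-0.7,0,0,0,0,0,0,-0.82,0,0,0,0,0,0,-0.82,0,0,0,0])

```text
clock: 11.0
tcp_pos: [0.5178, 0.1325, 0.2529]
orientation: [0.001, 0.148, 0.989, 0.001]
wrist_force: [-0.2, -0.9, -5.0]
finger_gap: 0.0131
grip_force: 69.1
```

```bash
python3 - <<'E'
from h import *
s=env.get_state();print(s['tcp_pos'],s['joint_pos'].round(2),s['clock'],s['ft_torque'],s['finger_gap'])
# cooler geometry from top view corners, and w3 side
print(px2w('t0',[[366,173],[435,173],[434,243],[365,242]],.07).round(4),px2w('t0',[[366,173],[435,173],[434,243],[365,242]],.07).mean(0))
snap('wrist','w4'); rel([.52,-.11,.26],np.radians(89))
E
```

```text
[0.51776104 0.13252331 0.25294241] [ 0.1   0.23 -0.02  1.33  0.    0.4 ] 11.0 [-0.06581961  0.01292587 -0.0043268 ] 0.013077597129716812
[[ 0.6037 -0.1876  0.07  ]
 [ 0.6049 -0.3459  0.07  ]
 [ 0.4448 -0.3412  0.07  ]
 [ 0.446  -0.1845  0.07  ]] [ 0.52485486 -0.26477782  0.07      ]
d [-0.3698 -1.1542 -0.0449]
tool y yaw deg 72.94658820222739 z [-8.0e-04  1.1e-03 -1.0e+00]
wz (tool down) frac -0.17837124219747344
```

Emit:
jog_arm(motion=[-0.08,-0.23,0,0,0,0,0,-0.16,-0.47,0,0,0,0,0,-0.24,-0.7,0,0,0,0,0,-0.31,-0.95,0,0,0,0,0])

```text
clock: 11.55
tcp_pos: [0.5194, -0.0685, 0.249]
orientation: [-0.002, 0.148, 0.989, 0.001]
wrist_force: [0.4, -0.6, -5.1]
finger_gap: 0.0136
grip_force: 69.9
```

Emit:
jog_arm(motion=[-0.08,-0.23,0,0,0,-0.05,0,-0.16,-0.47,0,0,0,-0.1,0,-0.24,-0.7,0,0,0,-0.15,0,-0.307,-0.94,0,0,0,-0.18,0,-0.307,-0.94,0,0,0,-0.18,0])

```text
clock: 12.18
tcp_pos: [0.5229, -0.2684, 0.248]
orientation: [-0.002, 0.01, 1.0, 0.001]
wrist_force: [-0.2, -0.1, -5.7]
finger_gap: 0.0134
grip_force: 70.6
```

```bash
python3 - <<'E'
from h import *
s=env.get_state();print(s['tcp_pos'],s['joint_pos'].round(2),s['clock'],s['wrist_force'],s['ft_torque'],s['finger_gap'])
rel([.525,-.265,.090],np.radians(89.5)); snap('wrist','w5'); snap('top','t5')
im=cv2.imread('pics/w5.png'); t=cv2.imread('pics/t5.png')[130:270,290:450]
cv2.imwrite('pics/w5t.png',np.hstack([cv2.resize(im,(400,300)),cv2.resize(t,(400,300))]))
E
```

```text
[ 0.52293355 -0.2683955   0.24802104] [-0.61  0.34  0.12  1.36 -0.   -0.59] 12.175 [-0.24491106 -0.09504162 -5.67740799] [ 0.10631944 -0.0044645   0.00460593] 0.01341108665439623
d [-0.0134  0.0152  0.7901]
tool y yaw deg 88.86905723034536 z [-0.0043  0.0025 -1.    ]
wz (tool down) frac -0.0070104752183850014
```

View pics/w5t.png

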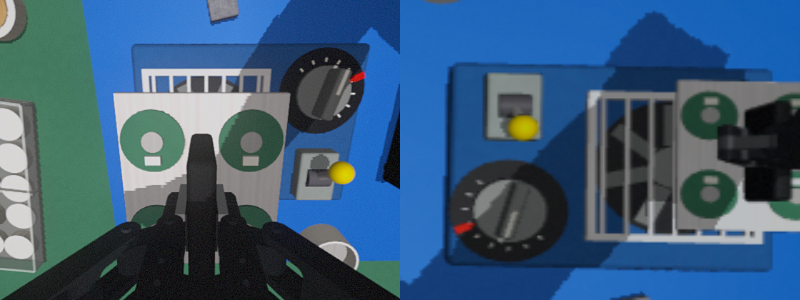

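Carrier held level over the grille, which is clear. Lowering.

Emit:
jog_arm(motion=[-0.013,0.015,0.25,0,0,-0.007,0,-0.013,0.015,0.5,0,0,-0.007,0,-0.013,0.015,0.7,0,0,-0.007,0,-0.013,0.015,0.76,0,0,-0.007,0,-0.013,0.015,0.785,0,0,-0.007,0,-0.013,0.015,0.785,0,0,-0.007,0])

```text
clock: 13.02
tcp_pos: [0.5277, -0.2623, 0.0958]
orientation: [0.001, 0.002, 1.0, -0.0]
wrist_force: [0.7, -0.2, -5.5]
finger_gap: 0.0131
grip_force: 70.5
```

```bash
python3 - <<'E'
from h import *
s=env.get_state();print(s['tcp_pos'],s['wrist_force'],s['finger_gap'])
rel([.525,-.265,.089],np.radians(89.5))
E
```

```text
[ 0.5276652  -0.26229829  0.0957606 ] [ 0.70209427 -0.24644484 -5.46391447] 0.013054448713015534
d [ 0.0133 -0.0135  0.0338]
tool y yaw deg 89.8056830996178 z [ 1.2e-03 -3.0e-04 -1.0e+00]
wz (tool down) frac 0.003396478884642158
```

Emit:
jog_arm(motion=[0.013,-0.013,0.015,0,0,0,0,0.013,-0.013,0.03,0,0,0,0,0.013,-0.013,0.035,0,0,0,0,0.013,-0.013,0.035,0,0,0,0])

```text
clock: 13.52
tcp_pos: [0.5245, -0.2654, 0.0891]
orientation: [0.0, 0.002, 1.0, -0.0]
wrist_force: [-3.5, 0.4, 5.5]
finger_gap: 0.0132
grip_force: 72.3
```

The force has gone from -5.5 to +5.5 N, so the carrier is resting on the grille. Release and lift.

Emit:
jog_arm(motion=[0,0,-0.005,0,0,0,1,0,0,-0.005,0,0,0,1,0,0,-0.005,0,0,0,1,0,0,-0.005,0,0,0,1,0,0,-0.005,0,0,0,1,0,0,-0.2,0,0,0,1,0,0,-0.5,0,0,0,1,0,0,-0.85,0,0,0,1,0,0,-0.85,0,0,0,1])

```text
clock: 14.65
tcp_pos: [0.5263, -0.2662, 0.2631]
orientation: [0.004, 0.002, 1.0, -0.002]
wrist_force: [0.2, -0.5, -0.7]
finger_gap: 0.0856
grip_force: 0.0
```

```bash
python3 - <<'E'
from h import *
s=env.get_state();print(s['tcp_pos'],s['joint_pos'].round(2),s['clock'])
snap('wrist','w6'); rel([.54,-.14,.25],np.radians(90))
cv2.imwrite('pics/w6b.png',cv2.imread('pics/w6.png'))
E
```

```text
[ 0.52629093 -0.26621383  0.26309207] [-0.6   0.33  0.15  1.38  0.   -0.6 ] 14.65
d [-0.0687  0.6297  0.0553]
tool y yaw deg 89.78080802631558 z [ 0.0051 -0.003  -1.    ]
wz (tool down) frac -0.0024354663742713204
```

View pics/w6.png

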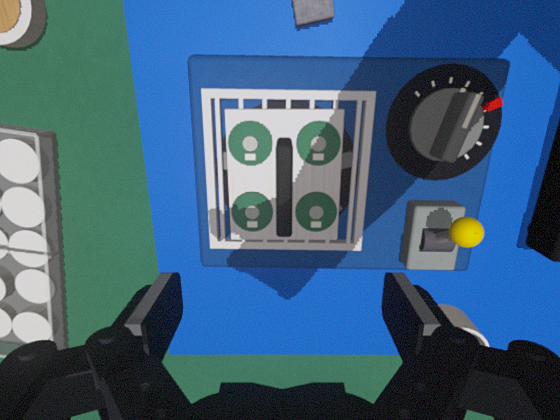

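The carrier lies flat and square on the grille: plate corners (226,108), (345,108), (341,235), (229,237); grille corners (202,88), (376,91), (362,250), (210,247). The ball is at (467,232) and the dial skirt centre near (443,121). The mark is at (493,104) and the pointer end near (478,95).

```bash
python3 - <<'E'
from h import *
a=px2w('w6',[[226,108],[345,108],[341,235],[229,237]],.076);g=px2w('w6',[[202,88],[376,91],[362,250],[210,247]],.07)
print(a.mean(0),g.mean(0),g.round(3).tolist())
im=cv2.imread('pics/w6.png');hs=cv2.cvtColor(im,cv2.COLOR_BGR2HSV)
def blob(f,lo,hi,box):
    i=cv2.cvtColor(cv2.imread(f'pics/{f}.png'),cv2.COLOR_BGR2HSV);m=cv2.inRange(i,lo,hi);k=np.zeros_like(m);x0,y0,x1,y1=box;k[y0:y1,x0:x1]=m[y0:y1,x0:x1]
    ys,xs=np.nonzero(k);return [xs.mean(),ys.mean(),len(xs)]
for f,b in(('w6',(430,200,500,260)),('t0',(325,175,355,205))):
    p=blob(f,(22,120,60),(35,255,255),b);print(p,px2w(f,[p[:2]],.135))
for f,b in(('w6',(475,90,510,120)),('t0',(305,225,325,245))):
    p=blob(f,(0,150,80),(8,255,255),b);print('mark',p,px2w(f,[p[:2]],.066))
for z in(.065,.07): print(z,px2w('w6',[[443.5,121.5]],z),np.linalg.norm(np.diff(px2w('w6',[[387,121],[500,121]],z),axis=0)))
print(w2px('w6',[[.47,-.107,.1],[.475,-.107,.1],[.47,-.107,.068]]))
cv2.imwrite('pics/z6.png',cv2.resize(im[55:190,375:515],(700,675-80),interpolation=cv2.INTER_CUBIC))
E
```

```text
[ 0.52218001 -0.26291335  0.076     ] [ 0.5226333  -0.26066769  0.07      ] [[0.441, -0.339, 0.07], [0.444, -0.18, 0.07], [0.604, -0.181, 0.07], [0.601, -0.343, 0.07]]
[np.float64(465.77886977886976), np.float64(231.73218673218673), 814] [[ 0.55699319 -0.11196292  0.135     ]]
[np.float64(338.66386554621846), np.float64(189.31932773109244), 119] [[ 0.55859068 -0.1144309   0.135     ]]
mark [np.float64(493.23893805309734), np.float64(104.19469026548673), 113] [[ 0.45693042 -0.06877799  0.066     ]]
mark [np.float64(315.35714285714283), np.float64(235.60714285714286), 28] [[ 0.45966847 -0.07215372  0.066     ]]
0.065 [[ 0.47233977 -0.11200093  0.065     ]] 0.10666347144159875
0.07 [[ 0.47196451 -0.11423705  0.07      ]] 0.10509799434952509
[[467.88361715 121.66827949]
 [466.89541766 127.66975814]
 [450.62862298 119.1381074 ]]
```

View pics/z6.png

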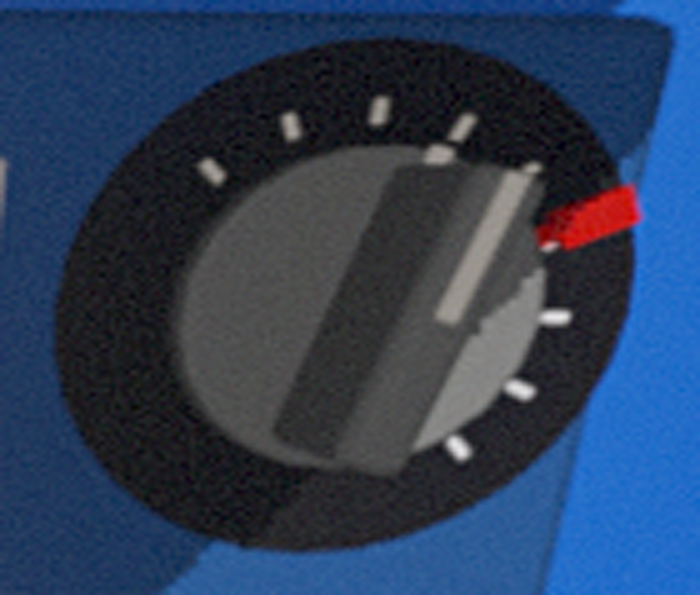

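The carrier is centred within about 3 mm. The lever is next: closed fingers come down behind the ball.

Emit:
jog_arm(motion=[0.056,0.766,0,0,0,0,0,0.056,0.766,0,0,0,0,0,0.056,0.766,0,0,0,0,0,0.056,0.766,0.1,0,0,0,0,0.056,0.766,0.3,0,0,0,0,0.056,0.766,0.5,0,0,0,0,0.056,0.766,0.705,0,0,0,0,0.056,0.766,0.705,0,0,0,0])

```text
clock: 15.7
tcp_pos: [0.5096, -0.11, 0.1122]
orientation: [-0.005, 0.002, 1.0, 0.002]
wrist_force: [-0.4, 0.3, -0.3]
finger_gap: 0.0003
grip_force: 0.0
```

```bash
python3 - <<'E'
from h import *
s=env.get_state();print(s['tcp_pos'],s['joint_pos'].round(2),s['clock'],s['wrist_force'],s['finger_gap'])
rel([.588,-.113,.123],np.radians(90))
E
```

```text
[ 0.50963144 -0.10995493  0.11221759] [-0.37  0.29 -0.29  1.    0.   -0.36] 15.7 [-0.36071592  0.31139226 -0.33584717] 0.0003047999373236608
d [-0.3914 -0.0135 -0.0578]
tool y yaw deg 89.77705148389465 z [-0.0097  0.0044 -0.9999]
wz (tool down) frac -0.0024772057345037826
```

Emit:
jog_arm(motion=[0,-0.01,-0.055,0,0,0,0,-0.08,-0.013,-0.058,0,0,0,0,-0.16,-0.013,-0.058,0,0,0,0,-0.24,-0.013,-0.058,0,0,0,0,-0.32,-0.013,-0.058,0,0,0,0,-0.39,-0.013,-0.058,0,0,0,0,-0.41,-0.013,-0.058,0,0,0,0])

```text
clock: 16.58
tcp_pos: [0.5918, -0.1148, 0.1303]
orientation: [-0.004, 0.002, 1.0, -0.0]
wrist_force: [-20.9, -1.4, 10.8]
finger_gap: -0.0001
grip_force: 10.3
```

```bash
python3 - <<'E'
from h import *
s=env.get_state();print(s['tcp_pos'],s['joint_pos'].round(2),s['clock'],s['wrist_force'],s['finger_gap'])
rel([.6,-.113,.123],np.radians(90))
E
```

```text
[ 0.59176554 -0.11481192  0.13031995] [-0.32  0.42 -0.05  1.11 -0.   -0.32] 16.575 [-20.86640948  -1.39970756  10.76485293] -0.00012557347547461216
d [-0.0414  0.0093  0.0362]
tool y yaw deg 89.74168575546145 z [-8.4e-03 -7.0e-04 -1.0e+00]
wz (tool down) frac -0.002870158272650655
```

Emit:
jog_arm(motion=[0.08,0,0,0,0,0,0,0.15,0,-0.1,0,0,0,0,0.4,0,-0.4,0,0,0,1,0.6,0,-0.5,0,0,0,1,0.6,0,-0.5,0,0,0,1])

```text
clock: 17.2
tcp_pos: [0.4755, -0.1148, 0.2346]
orientation: [0.004, 0.002, 1.0, -0.001]
wrist_force: [0.5, -0.7, 0.4]
finger_gap: 0.0545
grip_force: 0.0
```

```bash
python3 - <<'E'
from h import *
Z=lambda x,y:[375+x/5,55+y/(595/135)]
e=px2w('w6',[Z(470,170),Z(330,460),Z(543,175),Z(403,473),Z(517,172),Z(447,322)],.105)
print(e.round(4)); 
for i in(0,2,4): v=e[i]-e[i+1]; print(np.degrees(np.arctan2(v[1],v[0])),np.linalg.norm(v))
print(e[:4].mean(0))
for z in(.07,.074,.078): print(z,px2w('w6',[Z(362,305)],z), np.linalg.norm(np.diff(px2w('w6',[Z(180,305),Z(546,305)],z),axis=0)))
m=px2w('w6',[Z(538,238),Z(638,205)],.068);print(m)
s=env.get_state();print(s['tcp_pos'],s['joint_pos'].round(2))
snap('wrist','w7')
E
```

```text
[[ 0.4473 -0.1124  0.105 ]
 [ 0.5014 -0.1274  0.105 ]
 [ 0.4483 -0.1005  0.105 ]
 [ 0.504  -0.1144  0.105 ]
 [ 0.4477 -0.1048  0.105 ]
 [ 0.4748 -0.1116  0.105 ]]
164.5210174604052 0.056113803579390636
165.9292181799098 0.05746371208909737
165.8482953791956 0.028001025814991382
[ 0.47522112 -0.11368213  0.105     ]
0.07 [[ 0.47445861 -0.11023993  0.07      ]] 0.0682487803608605
0.074 [[ 0.47412868 -0.11207646  0.074     ]] 0.06743550583262108
0.078 [[ 0.47379876 -0.11391299  0.078     ]] 0.06662223130438173
[[ 0.46106645 -0.07889353  0.068     ]
 [ 0.4545771  -0.06184663  0.068     ]]
[ 0.47552258 -0.11479738  0.23456108] [-0.4   0.14 -0.17  1.25  0.   -0.4 ]
```

View pics/w7.png

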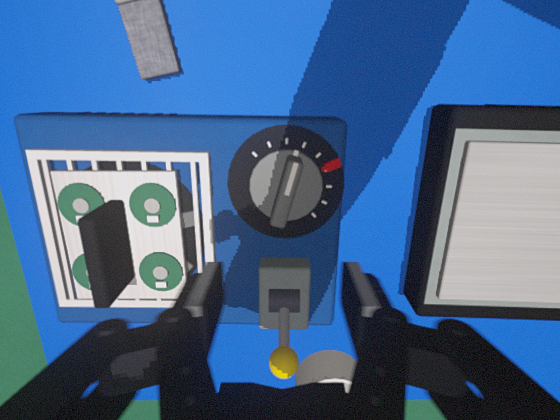

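The lever is over (ball at 284,362) and the carrier is in place. The dial's bar runs from (297,155) to (279,226), and the red mark is at (332,165).

```bash
python3 - <<'E'
from h import *
i=cv2.cvtColor(cv2.imread('pics/w7.png'),cv2.COLOR_BGR2HSV);m=cv2.inRange(i,(0,140,70),(8,255,255));m[:,:310]=0;m[:,350:]=0;m[:145]=0;m[190:]=0
ys,xs=np.nonzero(m);W=px2w('w7',np.c_[xs,ys],.066);c=W.mean(0);w,V=np.linalg.eigh(np.cov((W-c)[:,:2].T))
print(len(xs),c,np.degrees(np.arctan2(V[1,1],V[0,1])))
d=px2w('w7',[[286,186]],.07)[0];black=px2w('w7',[[286,181]],.064)[0];print('skirt',d,'plate',black)
for o in(d,black,[.4745,-.1125,0]): print(np.degrees(np.arctan2(c[1]-o[1],c[0]-o[0])))
b=px2w('w7',[[297,155],[279,226],[293,163],[287,192]],.105)
print(b.round(4),b[:2].mean(0),np.linalg.norm(b[0]-b[1]),[np.degrees(np.arctan2(*(b[k]-b[k+1])[[1,0]])) for k in(0,2)])
o=b[:2].mean(0)
rel([.4745,-.113,.086],np.radians(75.5))
E
```

```text
5 [ 0.45852796 -0.07100414  0.066     ] 104.01534194441902
skirt [ 0.47590494 -0.11056058  0.07      ] plate [ 0.4726742 -0.1105066  0.064    ]
113.71568670169434
109.70297293753954
111.05205707700696
[[ 0.4416 -0.1021  0.105 ]
 [ 0.5016 -0.1168  0.105 ]
 [ 0.448  -0.1053  0.105 ]
 [ 0.4718 -0.11    0.105 ]] [ 0.47159025 -0.10946801  0.105     ] 0.06169611900511206 [np.float64(166.27533621063884), np.float64(168.70379961741924)]
d [0.0158 0.011  0.7335]
tool y yaw deg 89.72919070601885 z [ 0.007  -0.0023 -1.    ]
wz (tool down) frac 0.15810211895576515
```

Emit:
jog_arm(motion=[0.023,0.021,0.15,0,0,0.15,1,0.023,0.021,0.3,0,0,0.15,1,0.023,0.021,0.5,0,0,0.15,1,0.023,0.021,0.72,0,0,0.15,1,0.023,0.021,0.72,0,0,0.15,1,0.023,0.021,0.72,0,0,0.15,0,0.023,0.021,0.72,0,0,0.15,0,0.023,0.021,0.72,0,0,0.15,0,0.023,0.021,0.72,0,0,0.15,0,0.023,0.021,0.72,0,0,0.15,0], newtons=40)

```text
clock: 18.5
tcp_pos: [0.4714, -0.1105, 0.0853]
orientation: [0.0, 0.12, 0.993, -0.001]
wrist_force: [-2.1, -3.1, 5.6]
finger_gap: 0.013
grip_force: 42.5
```

```bash
python3 - <<'E'
from h import *
s=env.get_state();print(s['wrist_force'],s['ft_torque'],s['joint_pos'].round(2))
rel([.473,-.111,.086],np.radians(21.5))
E
```

```text
[-2.13952265 -3.05529273  5.55657247] [-0.40570768  0.35725798  0.03245588] [-0.4   0.24 -0.43  0.9  -0.   -0.16]
d [-0.0085 -0.0004 -0.0035]
tool y yaw deg 76.25845673595346 z [ 6.0e-04 -1.1e-03 -1.0e+00]
wz (tool down) frac 0.6084272970661496
```

Gripped. Turning 55° clockwise.

Emit:
jog_arm(motion=[0,0,-0.01,0,0,0.1,0,0,0,-0.01,0,0,0.2,0,0,0,-0.01,0,0,0.3,0,0,0,-0.01,0,0,0.4,0,0,0,-0.01,0,0,0.5,0,0,0,-0.01,0,0,0.6,0,0,0,-0.01,0,0,0.605,0,0,0,-0.01,0,0,0.605,0])

```text
clock: 19.5
tcp_pos: [0.4739, -0.1073, 0.0855]
orientation: [0.0, 0.56, 0.829, 0.004]
wrist_force: [12.5, 7.4, -12.7]
finger_gap: 0.0127
grip_force: 40.2
```

```bash
python3 - <<'E'
from h import *
s=env.get_state();print(s['wrist_force'],s['ft_torque'],s['tcp_pos'])
rel([.473,-.111,.086],np.radians(21.5))
E
```

```text
[ 12.5446524    7.42354953 -12.72906436] [ 1.59360384e+00 -2.53697810e+00 -1.99226256e-03] [ 0.47385448 -0.10733641  0.08546724]
d [-0.0154 -0.0108 -0.0028]
tool y yaw deg 21.945110621607718 z [ 0.0051  0.0068 -1.    ]
wz (tool down) frac 0.004945673573418988
```

Emit:
jog_arm(motion=[0,0,0.005,0,0,0.005,1,0,0,0.005,0,0,0.005,1,0,0,0.005,0,0,0.005,1,0,0,0.005,0,0,0.005,1,0,0,-0.2,0,0,0,1,0,0,-0.5,0,0,0,1,0,0,-0.75,0,0,-0.1,1,0,0,-0.75,0,0,-0.1,1])

```text
clock: 20.5
tcp_pos: [0.4734, -0.1109, 0.2408]
orientation: [0.004, 0.494, 0.87, 0.001]
wrist_force: [0.4, -0.6, -0.1]
finger_gap: 0.0858
grip_force: 0.0
```

```bash
python3 - <<'E'
from h import *
im=snap('wrist','w8'); s=env.get_state();print(s['tcp_pos'],s['wrist_force'])
c=np.array([.473,-.111])
# rectify dial-bar-top plane (z=.105) and skirt plane to metric 160x160mm maps, 0.5mm/px
def rect(f,z,n=200,mm=.0005):
    g=(np.arange(n)-n/2)*mm; Y,X=np.meshgrid(g,g); P=np.c_[(c[0]-X).ravel(),(c[1]-Y).ravel(),np.full(n*n,z)]
    m=w2px(f,P).astype(np.float32).reshape(n,n,2); return cv2.remap(cv2.imread(f'pics/{f}.png'),m[...,0],m[...,1],cv2.INTER_CUBIC)
def pts(f,z,lo,hi,r0,r1):
    h=cv2.cvtColor(rect(f,z),cv2.COLOR_BGR2HSV);k=cv2.inRange(h,lo,hi);ys,xs=np.nonzero(k);w=np.c_[-(ys-100)*.0005,-(xs-100)*.0005];r=np.hypot(*w.T);return w[(r>r0)&(r<r1)]
for f in('w6','w7','w8'):
    rd=pts(f,.066,(0,110,60),(10,255,255),.03,.06)
    print(f,'red',len(rd),(rd.mean(0)+c) if len(rd) else '', np.degrees(np.arctan2(*rd.mean(0)[::-1])) if len(rd) else '')
    h=cv2.cvtColor(rect(f,.105),cv2.COLOR_BGR2HSV)
    v=h[...,2].astype(int);v[h[...,1]>70]=0
    yy,xx=np.mgrid[:200,:200];r=np.hypot(yy-100,xx-100)*.0005
    ok=(r<.031)
    t=np.sort(v[ok])[-220]; k=((v>=t)&ok).astype(np.uint8);n,l,st,ce=cv2.connectedComponentsWithStats(k)
    for j in range(1,n):
        if st[j,4]>25:
            ys,xs=np.nonzero(l==j);w=np.c_[-(ys-100)*.0005,-(xs-100)*.0005];ev,V=np.linalg.eigh(np.cov(w.T))
            print('  bright thr',t,'n',st[j,4],'at',w.mean(0).round(4),'ang',np.degrees(np.arctan2(V[1,1],V[0,1])).round(1),'len',np.sqrt(12*ev).round(4))
E
```

```text
[ 0.47216557 -0.11043751  0.23823837] [-0.59086677 -0.15847915 -1.31882259]
w6 red 385 [ 0.45696494 -0.06875714] 110.78637818963716
  bright thr 155 n 40 at [0.0256 0.0048] ang -137.0 len [0.0021 0.0047]
  bright thr 155 n 41 at [0.0143 0.0133] ang 66.9 len [0.0022 0.0047]
  bright thr 155 n 36 at [0.0008 0.0168] ang 90.0 len [0.0019 0.0046]
  bright thr 155 n 29 at [-0.0017 -0.0003] ang 157.9 len [0.002  0.0063]
w7 red 12 [ 0.460375   -0.07295833] 108.35960924831168
  bright thr 171 n 244 at [-0.0122  0.0041] ang 163.8 len [0.0025 0.0268]
w8 red 28 [ 0.45882143 -0.071875  ] 109.92009106226985
  bright thr 182 n 243 at [-0.0038  0.0154] ang 111.9 len [0.0024 0.0265]
```

The pointer is at 111.9° and the mark at about 111 to 114°, inside the 8° tolerance. Everything is released, so I'm handing in.

```bash
python3 -c "
from workcell import env
print(env.hand_in())"
```

```text
the job is handed in; nothing more can be done
None
```

The job is handed in at about 20.6 s on the robot's clock, all four steps done in order by my measurements (no verdict came back): red knob at its off stop, carrier flat on the grille within about 3 mm of centre, lever pushed over to its stop, dial pointer within about 2° of the red mark, everything released, and no contact seen with the spool, tub or brush.

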